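Ease the ratchet press back one notch

TASK

The ram of the small bench press has been wound down one notch too far. With a fingertip lift the pawl out of the ratchet wheel and throw it over onto its stop, push the wheel back (ram rising) by one notch, then tip the pawl back so that it drops into that notch. Push gently, and leave the brass fitting under the ram and the loose things on the bench where they are.

Things in the scene. Friction and masses are not known exactly. Their poses are not given: they have to be found in the camera images.
- press: fixed bench press, grey-blue casting, base 180 x 104 mm. Origin: underside of base, below the wheel's axis; x runs along that axis from the operator's side into the machine (star handle on the -x side), y to the operator's left, z up. In this frame, mm: head casting x -6..48, y -50..94, top z 188; ram 20 mm square at x 21, y -25, top z 228; pawl's stop pin 8 mm dia. at y 112, z 180, x -6..-46
- wheel (a joint): ratchet wheel with three-spoke star handle, rad; positive = backward: its top moves to the press's +y and the ram rises 15 mm/rad. A notch is 0.524 (12 teeth). It starts at -0.28..-0.14; the engaged pawl stops it at 0. The next notch lies under the pawl's nose at 0.15..0.45, and the pawl dropped there stops it at 0.53. Stays where left; about 2 N at a knob turns it
- wheel_axis (a point): centre of the toothed wheel, on its axis, 150 mm up, at x -24 in the press frame; teeth 12 mm wide (x -30..-18), tips at radius 42 mm, 8 mm deep
- top_knob (a point): centre of the upper black ball knob (24 mm dia.) of the star handle, 84 mm from the wheel's axis, at x -88 in the press frame; straight above the axis when wheel = 0.20, to its right (-y) below that
- pawl (a joint): throw-over pawl, rad. 0 = nose down in the root of a notch (up to 0.12 on a tooth's slope); grows as the nose lifts; clear of the teeth above 0.25. Balances near 0.9: below that its weight drops it back into the wheel, above that it falls over onto its stop pin at 1.35 and stays. Moves at under 2 N
- pawl_ball (a point): centre of the polished red ball (18 mm dia.) on the pawl's thumb lever (8 mm rod), 72 mm from the pawl's pivot (which is at y 75, z 152.5 mm in the press frame), at x -40. At pawl = 0 it stands at y 35, z 212; pushed to the left (+y) over the top of its arc it lifts the pawl; thrown over it rests at y 124, z 205
- fitting_a_mid (a point): brass hex fitting standing on the press's anvil under the ram, 19 x 22 x 35 mm, point at its centre; to be left alone
- fitting_b: brass hex fitting on the bench, 19 x 22 x 35 mm, origin under its centre; bystander
- fitting_c: steel hex fitting on the bench, 19 x 22 x 35 mm, origin under its centre; bystander
- oil_bottle: small black oil bottle, 45 mm dia. x 152 mm, origin under its centre; bystander
- caliper: digital caliper lying flat, 67 x 230 x 13 mm, origin under its centre; bystander
- drift_punch: brass drift punch lying flat, 13 x 104 x 13 mm; bystander
- tape_roll: red and white roll of sealing tape, 54 mm dia. x 16 mm; bystander
- injector: grey steel injector nozzle lying flat, 23 x 118 x 20 mm; bystander

How it is judged:
On the way, in this order (a step that is already met when the one before it is completed fails the run):
1. the pawl is thrown over clear of the wheel, before the wheel is moved back (value of joint pawl above 1.15 rad and value of joint wheel below 0.06 rad), for 0.2 s.
2. the wheel is pushed back one notch while the pawl is out (value of joint wheel between 0.15 and 0.56 rad and value of joint pawl above 1.15 rad), for 0.2 s.
3. the pawl is down in the notch (value of joint pawl below 0.125 rad), for 0.2 s.
At the end, for the whole second after the job is handed in: The wheel stands one notch back (joint 0.15 to 0.56, at rest), the pawl's nose is down in that notch (joint below 0.125), and the fitting under the ram has moved less than 8 mm (value of joint wheel between 0.15 and 0.56 rad and value of joint pawl below 0.125 rad and velocity of joint wheel between -0.05 and 0.05 rad/s and distance of fitting_a_mid from where it was at the start of the episode below 0.008 m); the robot touches nothing.
It fails at once if the wheel or its star handle is pushed harder than 40 N (contact force between any of the fingers, the arm and wheel above 40 N).
It fails at once if the pawl or its lever is pushed harder than 40 N (contact force between any of the fingers, the arm and pawl above 40 N).
It fails at once if the fitting under the ram is knocked or carried off (distance of fitting_a_mid from where it was at the start of the episode above 0.008 m).
It fails at once if a loose thing on the bench is moved or lifted (distance of any of fitting_b, fitting_c, oil_bottle, caliper, drift_punch, tape_roll, injector from where it was at the start of the episode above 0.015 m).
It also fails if it takes over 58 s, if anything falls off the work surface, if the arm or the gripper's body presses on something with over 40 N, if the wrist force passes 120 N, or if a joint passes its speed limit or range.

ROBOT

A 6-joint arm with a two-finger parallel gripper is mounted at the origin on a cart in front of the work surface, level with it; the furniture and walls round the work are solid. World frame = base frame: x ahead of the robot, y to its left, z up, the work surface at z = 0. Lengths are in m, angles in rad, forces in N, time in s.
With the tool pointing down it reaches from about 0.3 to 0.775 m from the base axis. Payload 14.6 kg.
Tool frame: the origin (TCP) lies midway between the tips of the shut fingers; the grasp point (between the pads) lies hold_point_z behind it (hold_point_z is the distance from the TCP to the grasp point, in m); z points along the fingers, y is the direction in which the jaws open and shut (so a half turn about z gives the same grasp; the last joint's range is limited). The gripper opens to 94 mm and grips with 3 to 60 N. Pads are 16 mm wide; open, the fingers measure 119 mm over their backs; the gripper's body (75 mm by 177 mm) begins 78 mm behind the grasp point.
Start: joints at [1.239, 0.3, 1.521, -0, 1.321, -0.067], TCP at [0.144, 0.531, 0.205] pointing down, gripper open.
Joint ranges: [-3.03, 3.03], [-0.79, 2.21], [0.23, 2.52], [-1.04, 4.18], [0, 3.07], [-2.55, 2.55]. Speed limits (rad/s): [2.22, 2.22, 2.57, 3.14, 3.14, 3.14].

INTERFACE

Orientations are given as a unit quaternion [x, y, z, w].
In Python, from rig import get_state, read_camera, camera_info, close_job, hold_point_z gives the robot as it stands.
- The arm moves only by the shell command python3 -m creep 'ROWS' [FORCE]. ROWS is JSON, a list of rows, each an object of numbers: "wx", "wy", "wz": the turn, a rotation vector about the tool's x, y, z in units of 5 degrees (1.0 is 5 degrees); "dx", "dy", "dz": the shift along the tool's x, y, z in units of 40 mm (1.0 is 40 mm); "grip": the finger opening in mm, from 0 to 94. In form: [{"wx": .., "wy": .., "wz": .., "dx": .., "dy": .., "dz": .., "grip": ..}, ...]. A call has 1 to 20 rows; each row shifts and turns the commanded pose from where the row before left it, along the tool's axes as they then stand; what a row does not reach is not made up. A row lasts 1/12 s, in which the tool goes at most 41.7 mm and 7.16 degrees, less where a joint would pass 70% of its speed; a pose out of reach is approached as far as the arm can. A call is refused whole if a number of a shift passes 1 or a number of a turn 1, either way. A call with a gripper value outside its range is refused whole. The fingers move at their own pace and stop on an object; FORCE is the grip in N (left out, the last holds). Time passes only in rows, so rows that do not move let the fingers close. It gives the time, the measured TCP pose, the force and the opening at its end, in the units of the state.
- get_state(): the state, without advancing time (a new reading comes with each control period).
- read_camera(name): name is "scene" or "top" or "wrist"; returns (picture, depth): 420x560x3 uint8, red, green, blue; 420x560 float32, m along the optical axis (not along the pixel's ray), 0 where there is no reading.
- camera_info(name): a dict with "fx", "fy", "cx", "cy" (pixels), "k1" (the pictures are not rectified: a ray, as slopes to the right and down, at radius r is drawn at 1 + k1 r^2 times it, then the intrinsics apply), "world_from_camera" (4x4, takes a point from camera to world coordinates). Camera axes: x right, y down, z forward; pixel columns grow to the right and rows downward; lengths in m; the calibration is good to about 2 mm. A picture is of the moment at which its call begins: read the wrist's pose just before it. camera_info takes no time and is no camera call; for the wrist camera it gives the pose at the moment of the call.
- close_job(): hands the job in, once; it reports no verdict.
The state is a dict: "clock": time; "q": joint angles; "qvel": joint speeds; "joint_torque": joint torques, N m; "tcp_pos": TCP position; "eef_rot": TCP orientation; "wrist_force": force on the tool from outside, world axes, zero at the start; "torque": the same for the moment, N m; "width": finger opening in m.
Only numpy, scipy, OpenCV 4.12 (cv2) and the standard library are available. Lean on these libraries where they do the work, as an engineer would, in place of code of your own. Each camera call takes 0.05 s, during which the arm holds its last target. There are 200 camera calls.

## Working session

There is one attempt and no reset: what is moved stays moved. The work goes in short steps, Python scripts to look and compute and a shell command to move; the robot and the scene stay as the last step left them, time stands still between calls to the robot, and variables do not carry over. Pictures are saved under pics/ and viewed, about 8 in all and at most 12, crops included, and the job is handed in when it is done.

```bash
mkdir -p pics; ls; python3 - <<'E'
from rig import *
import cv2,numpy as np
s=get_state();print(s,hold_point_z)
for n in("scene","top"):
    im,d=read_camera(n);i=camera_info(n);print(n,i)
    cv2.imwrite(f"pics/{n}0.png",im[...,::-1]);np.savez(f"{n}0.npz",im=im,d=d)
E
```

```text
pics
{'clock': 0.0, 'q': array([ 1.23942455e+00,  3.00459969e-01,  1.52161164e+00,  3.89410491e-05,
        1.32071637e+00, -6.65910115e-02]), 'qvel': array([-1.46840490e-03,  2.59987861e-04,  9.38710765e-04,  4.05017654e-05,
        7.97460149e-05,  4.49744416e-04]), 'joint_torque': array([ 2.98172645e-04, -5.31803012e+01, -3.52734768e+01,  7.08395010e-02,
        2.43634649e-02, -7.12231008e-05]), 'tcp_pos': array([0.14383074, 0.53057069, 0.20487952]), 'eef_rot': array([ 1.32008746e-01,  9.91248371e-01, -5.82141637e-04, -1.36630372e-04]), 'wrist_force': array([-0.18270271,  0.32676748,  0.68750163]), 'torque': array([ 0.01860487, -0.06624344,  0.02711395]), 'width': 0.09360918798209927} 0.0188
scene {'fx': 455.4483102766709, 'fy': 455.4483102766709, 'cx': 280.9080758506001, 'cy': 211.3791462925613, 'k1': -0.03821708259361326, 'world_from_camera': array([[ 0.78290524, -0.46609267,  0.41208859, -0.01388451],
       [-0.62197605, -0.5711274 ,  0.5356858 , -0.72296375],
       [-0.01432414, -0.67570046, -0.73703712,  1.13947306],
       [ 0.        ,  0.        ,  0.        ,  1.        ]])}
top {'fx': 468.2328447760471, 'fy': 468.2328447760471, 'cx': 277.5539869279953, 'cy': 215.89056508061876, 'k1': 0.002928371809350475, 'world_from_camera': array([[ 9.66378301e-03, -9.95315387e-01,  9.61971519e-02,
         3.76229879e-01],
       [-9.99953024e-01, -9.54691408e-03,  1.67508664e-03,
        -1.35461220e-02],
       [-7.48853565e-04, -9.62088207e-02, -9.95360890e-01,
         1.59948877e+00],
       [ 0.00000000e+00,  0.00000000e+00,  0.00000000e+00,
         1.00000000e+00]])}
```

View pics/scene0.png

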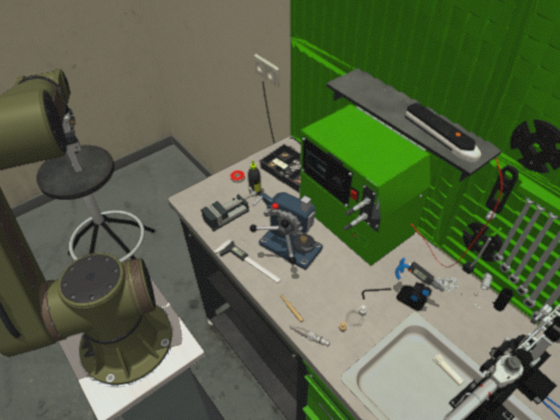

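View pics/top0.png

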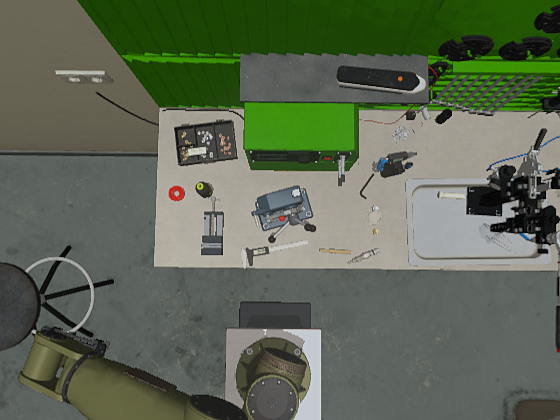

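The scene view shows the blue press at about (290,225) with the red ball at (276,206). The top view has the press at (283,210) and the red ball at (282,218). Next I'll measure and zoom in.

```bash
cat > h.py <<'E'
import numpy as np,cv2
from rig import *
def rays(n,uv,info=None):
    i=info or camera_info(n);uv=np.atleast_2d(uv).astype(float)
    x=(uv-[i['cx'],i['cy']])/[i['fx'],i['fy']];y=x.copy()
    for _ in range(10): y=x/(1+i['k1']*(y**2).sum(1,keepdims=True))
    T=i['world_from_camera'];d=np.c_[y,np.ones(len(y))]
    return T[:3,3],d@T[:3,:3].T
def pts(n,uv,dep,info=None):
    o,d=rays(n,uv,info);return o+d*np.asarray(dep)[:,None]
def onz(n,uv,z,info=None):
    o,d=rays(n,uv,info);return o+d*((z-o[2])/d[:,2])[:,None]
def tri(n1,a,n2,b,i1=None,i2=None):
    o1,d1=rays(n1,a,i1);o2,d2=rays(n2,b,i2);d1,d2=d1[0],d2[0]
    s=np.linalg.lstsq(np.c_[d1,-d2],o2-o1,rcond=None)[0]
    p,q=o1+s[0]*d1,o2+s[1]*d2
    return (p+q)/2,np.linalg.norm(p-q)
def redmask(im):
    h=cv2.cvtColor(im,cv2.COLOR_RGB2HSV)
    return (((h[...,0]<8)|(h[...,0]>172))&(h[...,1]>130)&(h[...,2]>70)).astype(np.uint8)
def blobs(m,amin=4):
    n,l,st,c=cv2.connectedComponentsWithStats(m)
    return [(c[k].round(1),st[k]) for k in range(1,n) if st[k][4]>=amin]
E
python3 - <<'E'
from h import *
C={}
for n,(a,b,c,d) in dict(scene=(240,330,180,280),top=(230,340,170,260)).items():
    z=np.load(n+"0.npz");im,dep=z['im'],z['d']
    cv2.imwrite(f"pics/{n}0z.png",cv2.resize(im[c:d,a:b,::-1],None,fx=6,fy=6,interpolation=cv2.INTER_CUBIC))
    for cc,st in blobs(redmask(im)):
        if a<cc[0]<b and c<cc[1]<d:
            u=cc.round().astype(int);print(n,cc,st,pts(n,cc,[dep[u[1],u[0]]]));C.setdefault(n,cc)
    # blue head: points with z 0.17-0.2
    v,u=np.mgrid[c:d,a:b];uv=np.c_[u.ravel(),v.ravel()]
    P=pts(n,uv,dep[c:d,a:b].ravel());h=cv2.cvtColor(im,cv2.COLOR_RGB2HSV)[c:d,a:b].reshape(-1,3)
    k=(h[:,0]>95)&(h[:,0]<125)&(h[:,1]>60)&(abs(P[:,2]-.188)<.006)
    r=cv2.minAreaRect((P[k,:2]*1000).astype(np.float32));print(n,k.sum(),r,cv2.boxPoints(r).round(),np.median(P[k,2]))
print(tri("scene",C['scene'],"top",C['top']))
E
```

```text
scene [274.8 205.6] [272 203   7   6  35] [[ 0.50178976 -0.02535429  0.21788349]]
scene 420 ((555.7634887695312, -7.211181640625), (52.81789779663086, 161.3430633544922), 18.362154006958008) [[505.  61.]
 [556. -92.]
 [606. -75.]
 [555.  78.]] 0.18693491551527175
top [281.4 218. ] [279 216   6   5  25] [[ 0.50339361 -0.02266362  0.21996811]]
top 116 ((561.546630859375, -4.206657409667969), (49.287841796875, 160.47662353515625), 16.867090225219727) [[515.  65.]
 [561. -88.]
 [608. -74.]
 [562.  80.]] 0.18748985237701032
(array([ 0.50385942, -0.02266626,  0.21429188]), np.float64(0.00013391321534930565))
```

```bash
python3 - <<'E'
import cv2,numpy as np
a=cv2.imread("pics/scene0z.png");b=cv2.imread("pics/top0z.png")
H=600;b=cv2.resize(b,(660,540));b=cv2.copyMakeBorder(b,0,60,0,0,0)
cv2.imwrite("pics/z.png",cv2.resize(np.hstack([a,b]),(800,400)))
E
```

```text
(no output)
```

View pics/z.png

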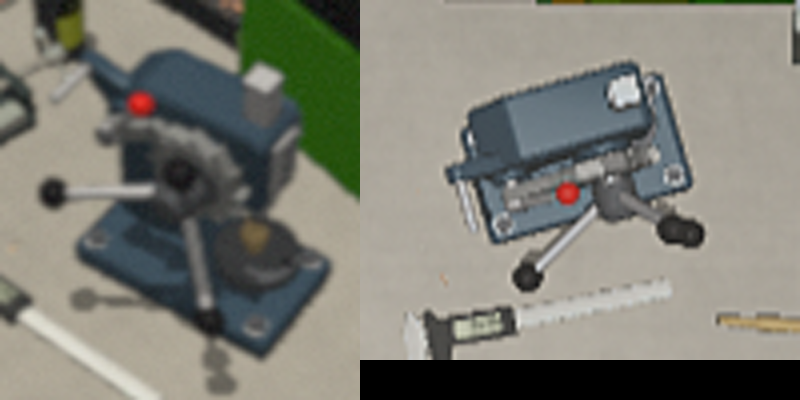

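The zoomed view shows the ball at the near left of the wheel, the upper knob to the right of vertical, and the stop arm on the far left. I'll work out the press frame, the obstacles and the wrist camera geometry.

```bash
python3 - <<'E'
from h import *
from scipy.spatial.transform import Rotation as R
s=get_state();T=camera_info("wrist")['world_from_camera'];Rt=R.from_quat(s['eef_rot']).as_matrix()
print("cam in tool",(Rt.T@(T[:3,3]-s['tcp_pos'])).round(4),(Rt.T@T[:3,:3]).round(2).tolist(),camera_info("wrist")['fx'])
for n,(a,b,c,d) in dict(scene=(230,340,170,290),top=(225,345,165,265)).items():
    z=np.load(n+"0.npz");im,dep=z['im'],z['d']
    v,u=np.mgrid[c:d,a:b];uv=np.c_[u.ravel(),v.ravel()]
    P=pts(n,uv,dep[c:d,a:b].ravel());g=im[c:d,a:b].reshape(-1,3).astype(int)
    k=(g.min(1)>110)&(abs(P[:,2]-.228)<.008);print(n,'ram',k.sum(),P[k].mean(0))
    m=((g.max(1)<55)&(P[:,2]>.06)).reshape(d-c,b-a).astype(np.uint8)
    for cc,st in blobs(m,6):
        x,y=cc.round().astype(int);print(n,'dark',cc+[a,c],st[4],P.reshape(d-c,b-a,3)[y,x].round(3))
    hs=cv2.cvtColor(im,cv2.COLOR_RGB2HSV)[c:d,a:b].reshape(-1,3)
    k=(hs[:,0]>95)&(hs[:,0]<125)&(hs[:,1]>60)&(abs(P[:,2]-.188)<.004)&(P[:,0]>.52)
    # far edge etc by fitting
    Q=P[k,:2]*1000
    for yaw in (15,17,19):
        t=np.radians(yaw);x=Q@[np.cos(t),np.sin(t)];y=Q@[-np.sin(t),np.cos(t)]
        print(yaw,np.percentile(x,[1,99]).round(),np.percentile(y,[1,99]).round())
z=np.load("top0.npz");d=z['d'];v,u=np.mgrid[0:420,0:560];P=pts("top",np.c_[u.ravel(),v.ravel()],d.ravel())
k=(P[:,2]>.15)&(P[:,0]>.6)&(abs(P[:,1])<.2);print("cabinet minx",np.percentile(P[k,0],[0,2,10]),np.percentile(P[k,2],[5,50,95]))
E
```

```text
cam in tool [ 0.0656  0.0004 -0.1789] [[-0.0, -0.97, -0.23], [1.0, -0.0, -0.0], [0.0, -0.23, 0.97]] 321.8968100530494
scene ram 41 [ 0.57752775 -0.0653729   0.22510108]
scene dark [253.8 176.8] 136 [0.598 0.216 0.094]
scene dark [326.8 179.9] 592 [ 0.682 -0.043  0.22 ]
scene dark [266.6 201.3] 16 [0.52  0.038 0.173]
scene dark [281.6 207.7] 12 [ 0.534 -0.017  0.179]
scene dark [274.2 219.7] 68 [0.532 0.023 0.094]
scene dark [302.8 222.8] 92 [ 0.557 -0.084  0.157]
scene dark [285.  226.7] 128 [ 0.47  -0.111  0.227]
scene dark [252.6 228. ] 21 [ 0.44  -0.     0.145]
scene dark [291.8 259.9] 42 [ 0.478 -0.13   0.095]
15 [513. 561.] [-230.  -93.]
17 [506. 555.] [-249. -111.]
19 [498. 548.] [-267. -129.]
top ram 47 [ 0.57658016 -0.06597269  0.22663632]
top dark [298.7 203.1] 11 [ 0.557 -0.078  0.15 ]
top dark [279.5 209. ] 8 [ 0.538 -0.015  0.147]
top dark [309.8 227.5] 52 [ 0.476 -0.106  0.243]
top dark [271.5 239. ] 29 [0.445 0.009 0.145]
15 [516. 567.] [-229.  -71.]
17 [512. 560.] [-248.  -90.]
19 [505. 554.] [-266. -108.]
cabinet minx [0.6004578  0.68279233 0.70851868] [0.26247739 0.44409837 0.66890037]
```

```bash
python3 -m creep '[{"dz":-1,"wz":0.963,"grip":0},{"dz":-1,"wz":0.963,"grip":0},{"dz":-0.9,"wz":0.963,"grip":0},{"wz":0.963,"grip":0},{"wz":0.963,"grip":0},{"wz":0.963,"grip":0},{"wz":0.963,"grip":0},{"wz":0.963,"grip":0},{"wz":0.963,"grip":0},{"wz":0.963,"grip":0},{"wz":0.963,"grip":0},{"wz":0.963,"grip":0}]' 10
python3 -m creep '[{"dx":-0.865,"dy":0.226},{"dx":-0.865,"dy":0.226},{"dx":-0.865,"dy":0.226},{"dx":-0.865,"dy":0.226},{"dx":-0.865,"dy":0.226},{"dx":-0.865,"dy":0.226},{"dx":-0.865,"dy":0.226},{"dx":-0.865,"dy":0.226},{"dx":-0.865,"dy":0.226},{"dx":-0.865,"dy":0.226},{"dx":-0.865,"dy":0.226},{"dx":-0.865,"dy":0.226},{"dx":-0.865,"dy":0.226},{"dx":-0.865,"dy":0.226},{"dx":-0.865,"dy":0.226},{"dx":-0.865,"dy":0.226},{"dx":-0.865,"dy":0.226},{"dx":-0.865,"dy":0.226},{"dx":-0.865,"dy":0.226},{"dx":-0.865,"dy":0.226}]'
python3 -m creep '[{},{}]'
cat > look.py <<'E'
import sys;from h import *
n=sys.argv[1];i=camera_info("wrist");im,d=read_camera("wrist");s=get_state()
print(s['clock'],s['tcp_pos'].round(4),s['eef_rot'].round(4),s['wrist_force'].round(1))
cv2.imwrite(f"pics/{n}.png",im[...,::-1]);np.savez(n+".npz",im=im,d=d,T=i['world_from_camera'])
for cc,st in blobs(redmask(im),40):
    x,y=cc.round().astype(int);print('red',cc,st[2:],pts("wrist",cc,[d[y,x]],i).round(4),onz("wrist",cc,.213,i).round(4))
E
python3 look.py w1
```

```text
0.15 [0.1439 0.5307 0.205 ] [ 1.320e-01  9.912e-01 -4.000e-04 -1.000e-04] [-0.4 -0.1  0.6]invalid input
invalid input
invalid input
```

View pics/w1.png

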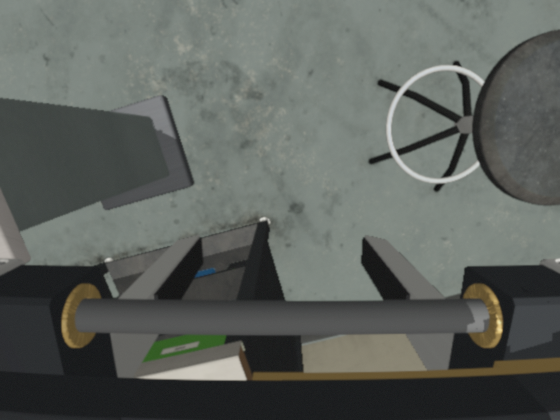

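This is the floor view from the start pose: the moves were refused, so rows need every key. I'll retype them in full.

```bash
python3 -m creep '[{"wx":0,"wy":0,"wz":0.963,"dx":0,"dy":0,"dz":-1,"grip":0},{"wx":0,"wy":0,"wz":0.963,"dx":0,"dy":0,"dz":-1,"grip":0},{"wx":0,"wy":0,"wz":0.963,"dx":0,"dy":0,"dz":-0.9,"grip":0},{"wx":0,"wy":0,"wz":0.963,"dx":0,"dy":0,"dz":0,"grip":0},{"wx":0,"wy":0,"wz":0.963,"dx":0,"dy":0,"dz":0,"grip":0},{"wx":0,"wy":0,"wz":0.963,"dx":0,"dy":0,"dz":0,"grip":0},{"wx":0,"wy":0,"wz":0.963,"dx":0,"dy":0,"dz":0,"grip":0},{"wx":0,"wy":0,"wz":0.963,"dx":0,"dy":0,"dz":0,"grip":0},{"wx":0,"wy":0,"wz":0.963,"dx":0,"dy":0,"dz":0,"grip":0},{"wx":0,"wy":0,"wz":0.963,"dx":0,"dy":0,"dz":0,"grip":0},{"wx":0,"wy":0,"wz":0.963,"dx":0,"dy":0,"dz":0,"grip":0},{"wx":0,"wy":0,"wz":0.963,"dx":0,"dy":0,"dz":0,"grip":0}]' 10
```

```text
clock: 1.15
tcp_pos: [0.1439, 0.5307, 0.3212]
eef_rot: [0.596, 0.803, -0.0, 0.0]
wrist_force: [0.8, -0.4, 0.2]
width: 0.0172
```

```bash
python3 -m creep '[{"wx":0,"wy":0,"wz":0,"dx":-0.865,"dy":0.226,"dz":0,"grip":0},{"wx":0,"wy":0,"wz":0,"dx":-0.865,"dy":0.226,"dz":0,"grip":0},{"wx":0,"wy":0,"wz":0,"dx":-0.865,"dy":0.226,"dz":0,"grip":0},{"wx":0,"wy":0,"wz":0,"dx":-0.865,"dy":0.226,"dz":0,"grip":0},{"wx":0,"wy":0,"wz":0,"dx":-0.865,"dy":0.226,"dz":0,"grip":0},{"wx":0,"wy":0,"wz":0,"dx":-0.865,"dy":0.226,"dz":0,"grip":0},{"wx":0,"wy":0,"wz":0,"dx":-0.865,"dy":0.226,"dz":0,"grip":0},{"wx":0,"wy":0,"wz":0,"dx":-0.865,"dy":0.226,"dz":0,"grip":0},{"wx":0,"wy":0,"wz":0,"dx":-0.865,"dy":0.226,"dz":0,"grip":0},{"wx":0,"wy":0,"wz":0,"dx":-0.865,"dy":0.226,"dz":0,"grip":0},{"wx":0,"wy":0,"wz":0,"dx":-0.865,"dy":0.226,"dz":0,"grip":0},{"wx":0,"wy":0,"wz":0,"dx":-0.865,"dy":0.226,"dz":0,"grip":0},{"wx":0,"wy":0,"wz":0,"dx":-0.865,"dy":0.226,"dz":0,"grip":0},{"wx":0,"wy":0,"wz":0,"dx":-0.865,"dy":0.226,"dz":0,"grip":0},{"wx":0,"wy":0,"wz":0,"dx":-0.865,"dy":0.226,"dz":0,"grip":0},{"wx":0,"wy":0,"wz":0,"dx":-0.865,"dy":0.226,"dz":0,"grip":0},{"wx":0,"wy":0,"wz":0,"dx":-0.865,"dy":0.226,"dz":0,"grip":0},{"wx":0,"wy":0,"wz":0,"dx":-0.865,"dy":0.226,"dz":0,"grip":0},{"wx":0,"wy":0,"wz":0,"dx":-0.865,"dy":0.226,"dz":0,"grip":0},{"wx":0,"wy":0,"wz":0,"dx":0,"dy":0,"dz":0,"grip":0}]'; python3 look.py w2
```

```text
clock: 2.82
tcp_pos: [0.5025, -0.0515, 0.3201]
eef_rot: [0.596, 0.803, -0.001, -0.001]
wrist_force: [-0.3, -0.4, -1.0]
width: 0.001
2.8667 [ 0.5015 -0.0494  0.3203] [ 5.958e-01  8.031e-01 -5.000e-04 -8.000e-04] [-1.1 -0.1 -0.4]
red [291.8 179.3] [ 19  20 305] [[ 0.5027 -0.0214  0.2223]] [[ 0.5034 -0.0225  0.213 ]]
red [428.6 367.9] [ 22  25 352] [[ 0.6725 -0.1468  0.2524]] [[ 0.7025 -0.1722  0.213 ]]
```

View pics/w2.png

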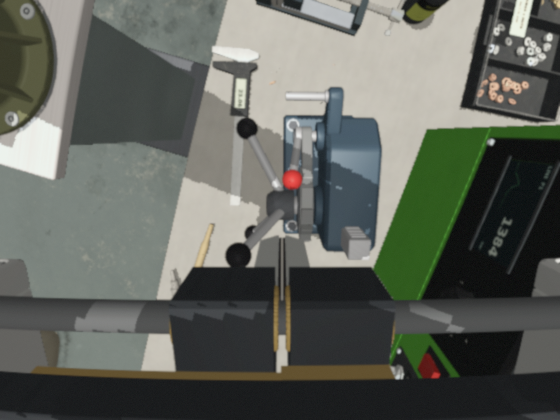

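The wrist view shows the red ball at (292,179), upper knob at (238,255), stop pin from (287,97) to (328,97), head right edge at about 380, and the fingers below.

```bash
python3 - <<'E'
from h import *
z=np.load("w2.npz");i=camera_info("wrist");i['world_from_camera']=z['T'];im,d=z['im'],z['d']
p=onz("wrist",[[288,97],[328,97]],.180,i);print("pin",p.round(4),np.degrees(np.arctan2(*(p[1]-p[0])[[1,0]])))
m=(im.max(2)<55).astype(np.uint8)[225:285,215:262]
for cc,st in blobs(m,100):
    cc=cc+[215,225];x,y=cc.round().astype(int);print("knob",cc,st,d[y,x],pts("wrist",cc,[d[y,x]+.010],i).round(4),onz("wrist",cc,.227,i).round(4))
# head top corners at z .188
h=cv2.cvtColor(im,cv2.COLOR_RGB2HSV);v,u=np.mgrid[80:270,280:400];uv=np.c_[u.ravel(),v.ravel()]
P=pts("wrist",uv,d[80:270,280:400].ravel(),i);hh=h[80:270,280:400].reshape(-1,3)
k=(abs(P[:,2]-.188)<.004)&(hh[:,0]>95)&(hh[:,0]<125)
mm=np.zeros((420,560),np.uint8);mm[80:270,280:400]=k.reshape(190,120)
mm=cv2.morphologyEx(mm,cv2.MORPH_OPEN,np.ones((7,7)));vv,uu=np.nonzero(mm)
Q=onz("wrist",np.c_[uu,vv],.188,i)[:,:2]*1000
r=cv2.minAreaRect(Q.astype(np.float32));print(r)
a=P[(abs(P[:,2]-.2275)<.003)];print("ram",a.mean(0),len(a))
E
```

```text
pin [[0.479  0.0474 0.18  ]
 [0.5153 0.0584 0.18  ]] 16.951943306941192
knob [238.  268.4] [   0   19   47   41 1273] 0.07949531 [[ 0.4829 -0.0261  0.4157]] [[ 0.4796 -0.1127  0.227 ]]
((560.0109252929688, -2.1640548706054688), (51.339141845703125, 156.2217254638672), 16.890457153320312)
ram [ 0.57932609 -0.06395714  0.22549483] 388
```

Press frame: yaw 16.95°, origin about (0.5525, -0.046). Pin, ram and ball agree to about 3 mm, and the knob gives a wheel angle of about -0.18. Now I'll drop in on the right of the ball and push it left.

```bash
python3 -m creep '[{"wx":0,"wy":0,"wz":0,"dx":-0.1,"dy":0.25,"dz":0,"grip":0},{"wx":0,"wy":0,"wz":0,"dx":0,"dy":0,"dz":0,"grip":0},{"wx":0,"wy":0,"wz":0,"dx":0,"dy":0,"dz":0.72,"grip":0},{"wx":0,"wy":0,"wz":0,"dx":0,"dy":0,"dz":0.72,"grip":0},{"wx":0,"wy":0,"wz":0,"dx":0,"dy":0,"dz":0.72,"grip":0},{"wx":0,"wy":0,"wz":0,"dx":0,"dy":0,"dz":0.72,"grip":0},{"wx":0,"wy":0,"wz":0,"dx":0,"dy":0,"dz":0,"grip":0},{"wx":0,"wy":0,"wz":0,"dx":0,"dy":0,"dz":0,"grip":0}]'
cat > pp.py <<'E'
from h import *
s=get_state();a=np.radians(16.95);q=s['tcp_pos']*1000-[552.5,-46,0]
print(s['clock'],'press xyz',(q[:2]@np.array([[np.cos(a),-np.sin(a)],[np.sin(a),np.cos(a)]])).round(1),q[2].round(1),'F',s['wrist_force'].round(1))
E
python3 pp.py; python3 look.py w3
```

```text
clock: 3.53
tcp_pos: [0.511, -0.0475, 0.2064]
eef_rot: [0.594, 0.804, -0.0, -0.001]
wrist_force: [-0.7, 0.1, 1.0]
width: 0.0004
3.5333 press xyz [-40.1  10.7] 206.4 F [-0.7  0.1  1. ]
3.5833 [ 0.5118 -0.0477  0.2079] [5.942e-01 8.043e-01 3.000e-04 5.000e-04] [ 0.2 -0.4  1.4]
red [281.2 209.5] [ 32  32 806] [[ 0.503  -0.0202  0.2227]] [[ 0.5036 -0.0224  0.213 ]]
```

```bash
python3 -m creep '[{"wx":0,"wy":0,"wz":0,"dx":0.2,"dy":0,"dz":0,"grip":0},{"wx":0,"wy":0,"wz":0,"dx":0.2,"dy":0,"dz":0,"grip":0},{"wx":0,"wy":0,"wz":0,"dx":0.2,"dy":0,"dz":0,"grip":0},{"wx":0,"wy":0,"wz":0,"dx":0.2,"dy":0,"dz":0,"grip":0},{"wx":0,"wy":0,"wz":0,"dx":0.2,"dy":0,"dz":0,"grip":0},{"wx":0,"wy":0,"wz":0,"dx":0.2,"dy":0,"dz":0,"grip":0},{"wx":0,"wy":0,"wz":0,"dx":0.2,"dy":0,"dz":0,"grip":0},{"wx":0,"wy":0,"wz":0,"dx":0.2,"dy":0,"dz":0,"grip":0},{"wx":0,"wy":0,"wz":0,"dx":0.2,"dy":0,"dz":0,"grip":0},{"wx":0,"wy":0,"wz":0,"dx":0.2,"dy":0,"dz":0,"grip":0},{"wx":0,"wy":0,"wz":0,"dx":0,"dy":0,"dz":0,"grip":0}]'
python3 pp.py; python3 look.py w4; python3 -c "
from h import *
im,d=read_camera('top')
print([(c,onz('top',c,.21).round(3)) for c,s in blobs(redmask(im)) if 250<c[0]<310 and 180<c[1]<240])"
```

```text
clock: 4.5
tcp_pos: [0.4878, 0.0296, 0.2062]
eef_rot: [0.594, 0.804, 0.0, -0.0]
wrist_force: [-0.0, 0.7, 0.1]
width: 0.0003
4.5 press xyz [-39.9  91.2] 206.2 F [-0.   0.7  0.1]
4.55 [0.488  0.0289 0.2063] [ 0.5941  0.8044  0.     -0.    ] [-0.1  0.6 -0.2]
red [281.5 214. ] [ 32  31 773] [[0.4807 0.0541 0.2203]] [[0.4812 0.0523 0.213 ]]
[]
```

```bash
python3 -m creep '[{"wx":0,"wy":0,"wz":0,"dx":0,"dy":0,"dz":0,"grip":0},{"wx":0,"wy":0,"wz":0,"dx":0,"dy":0,"dz":0,"grip":0},{"wx":0,"wy":0,"wz":0,"dx":0,"dy":0,"dz":0,"grip":0}]'; python3 look.py w5
```

```text
clock: 4.85
tcp_pos: [0.4882, 0.028, 0.2062]
eef_rot: [0.595, 0.804, -0.0, -0.0]
wrist_force: [0.9, -0.7, -0.3]
width: 0.0006
4.9 [0.4882 0.028  0.2062] [ 0.5947  0.804  -0.     -0.    ] [-0.  -0.6  0.4]
red [281.6 191.4] [ 30  30 729] [[0.478  0.063  0.2139]] [[0.4781 0.0629 0.213 ]]
```

View pics/w5.png

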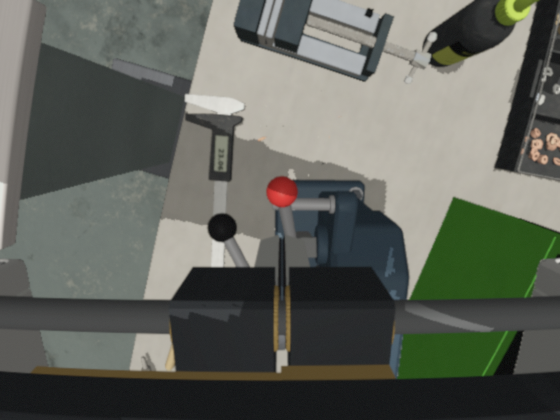

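The ball is at (282,191), press y about 126: the pawl is resting on its stop. Now I'll rise, move to the right of the upper knob and go down.

```bash
python3 -m creep '[{"wx":0,"wy":0,"wz":0,"dx":0,"dy":0,"dz":-1,"grip":0},{"wx":0,"wy":0,"wz":0,"dx":0,"dy":0,"dz":-1,"grip":0},{"wx":0,"wy":0,"wz":0,"dx":0,"dy":0,"dz":-1,"grip":0},{"wx":0,"wy":0,"wz":0,"dx":-0.76,"dy":-0.24,"dz":0,"grip":0},{"wx":0,"wy":0,"wz":0,"dx":-0.76,"dy":-0.24,"dz":0,"grip":0},{"wx":0,"wy":0,"wz":0,"dx":-0.76,"dy":-0.24,"dz":0,"grip":0},{"wx":0,"wy":0,"wz":0,"dx":-0.76,"dy":-0.24,"dz":0,"grip":0},{"wx":0,"wy":0,"wz":0,"dx":-0.76,"dy":-0.24,"dz":0,"grip":0},{"wx":0,"wy":0,"wz":0,"dx":0,"dy":0,"dz":0,"grip":0},{"wx":0,"wy":0,"wz":0,"dx":0,"dy":0,"dz":0,"grip":0}]'
python3 pp.py; python3 look.py w6
```

```text
clock: 5.73
tcp_pos: [0.4866, -0.1324, 0.326]
eef_rot: [0.596, 0.803, -0.0, -0.0]
wrist_force: [-0.2, -0.3, -0.4]
width: 0.0005
5.7333 press xyz [-88.2 -63.4] 326.0 F [-0.2 -0.3 -0.4]
5.7833 [ 0.4868 -0.1313  0.3261] [ 5.950e-01  8.037e-01  0.000e+00 -2.000e-04] [ 0.5 -0.7  0.2]
red [476.6 292.2] [ 27  17 289] [[ 0.6728 -0.1475  0.2503]] [[ 0.7028 -0.159   0.213 ]]
```

View pics/w6.png

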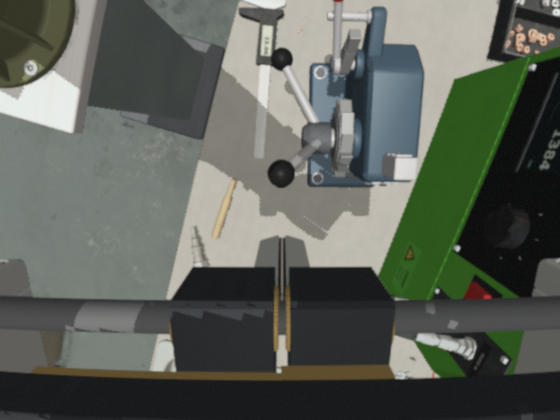

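The upper knob is at (281,173), in line with the fingers. The pawl is over on its pin at the top of the picture.

```bash
python3 - <<'E'
from h import *
z=np.load("w6.npz");i=camera_info("wrist");i['world_from_camera']=z['T']
p=onz("wrist",[281,173.5],.228,i)[0]*1000-[552.5,-46,0];a=np.radians(16.95)
x=p[0]*np.cos(a)+p[1]*np.sin(a);y=-p[0]*np.sin(a)+p[1]*np.cos(a);print(x,y,np.arcsin(y/84)+.2)
E
python3 -m creep '[{"wx":0,"wy":0,"wz":0,"dx":0,"dy":0,"dz":0.73,"grip":0},{"wx":0,"wy":0,"wz":0,"dx":0,"dy":0,"dz":0.73,"grip":0},{"wx":0,"wy":0,"wz":0,"dx":0,"dy":0,"dz":0.73,"grip":0},{"wx":0,"wy":0,"wz":0,"dx":0,"dy":0,"dz":0.73,"grip":0},{"wx":0,"wy":0,"wz":0,"dx":0,"dy":0,"dz":0,"grip":0},{"wx":0,"wy":0,"wz":0,"dx":0,"dy":0,"dz":0,"grip":0}]'; python3 pp.py
```

```text
-88.31734595714144 -29.69949127563057 -0.16137993295192754
clock: 6.28
tcp_pos: [0.4868, -0.1302, 0.2096]
eef_rot: [0.594, 0.804, -0.0, -0.001]
wrist_force: [1.3, 0.4, 0.8]
width: 0.0005
6.2833 press xyz [-87.4 -61.4] 209.6 F [1.3 0.4 0.8]
```

```bash
python3 -m creep '[{"wx":0,"wy":0,"wz":0,"dx":0.12,"dy":0,"dz":0,"grip":0},{"wx":0,"wy":0,"wz":0,"dx":0.12,"dy":0,"dz":0,"grip":0},{"wx":0,"wy":0,"wz":0,"dx":0.12,"dy":0,"dz":0,"grip":0},{"wx":0,"wy":0,"wz":0,"dx":0.12,"dy":0,"dz":0,"grip":0},{"wx":0,"wy":0,"wz":0,"dx":0.12,"dy":0,"dz":0,"grip":0},{"wx":0,"wy":0,"wz":0,"dx":0.12,"dy":0,"dz":0,"grip":0},{"wx":0,"wy":0,"wz":0,"dx":0.12,"dy":0,"dz":0,"grip":0},{"wx":0,"wy":0,"wz":0,"dx":0.12,"dy":0,"dz":0,"grip":0},{"wx":0,"wy":0,"wz":0,"dx":0.12,"dy":0,"dz":0,"grip":0},{"wx":0,"wy":0,"wz":0,"dx":0.12,"dy":0,"dz":0,"grip":0},{"wx":0,"wy":0,"wz":0,"dx":0,"dy":0,"dz":0,"grip":0},{"wx":0,"wy":0,"wz":0,"dx":0,"dy":0,"dz":0,"grip":0}]'; python3 pp.py; python3 look.py w7
```

```text
clock: 7.28
tcp_pos: [0.4726, -0.0847, 0.2092]
eef_rot: [0.594, 0.804, 0.0, -0.001]
wrist_force: [0.4, -0.1, 0.8]
width: 0.0001
7.2833 press xyz [-87.8 -13.7] 209.2 F [ 0.4 -0.1  0.8]
7.3333 [ 0.4726 -0.0849  0.2092] [ 5.944e-01  8.042e-01  1.000e-04 -5.000e-04] [-1.  -0.2 -0.3]
red [372.9   5.5] [ 32  15 346] [[0.479  0.0546 0.2098]] [[0.4785 0.0532 0.213 ]]
```

View pics/w7.png

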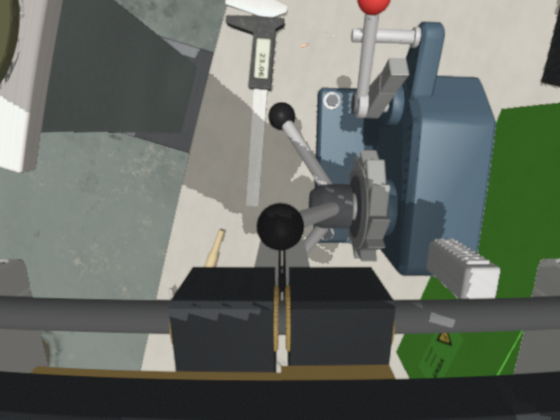

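The fingers are against the knob at (281,227), and the pawl is still over. Now I'll compute the wheel angle and back off.

```bash
python3 - <<'E'
from h import *
z=np.load("w7.npz");i=camera_info("wrist");i['world_from_camera']=z['T']
p=onz("wrist",[281,227],.2335,i)[0]*1000-[552.5,-46,0];a=np.radians(16.95)
x=p[0]*np.cos(a)+p[1]*np.sin(a);y=-p[0]*np.sin(a)+p[1]*np.cos(a);print(x,y,np.arcsin(y/84)+.2)
E
```

```text
-87.58947798816642 7.604452307229501 0.29065330827558306
```

```bash
python3 -m creep '[{"wx":0,"wy":0,"wz":0,"dx":-0.25,"dy":0,"dz":0,"grip":0},{"wx":0,"wy":0,"wz":0,"dx":0,"dy":0,"dz":-1,"grip":0},{"wx":0,"wy":0,"wz":0,"dx":0,"dy":0,"dz":-1,"grip":0},{"wx":0,"wy":0,"wz":0,"dx":0,"dy":0,"dz":-1,"grip":0},{"wx":0,"wy":0,"wz":0,"dx":0.75,"dy":0.2,"dz":0,"grip":0},{"wx":0,"wy":0,"wz":0,"dx":0.75,"dy":0.2,"dz":0,"grip":0},{"wx":0,"wy":0,"wz":0,"dx":0.75,"dy":0.2,"dz":0,"grip":0},{"wx":0,"wy":0,"wz":0,"dx":0.75,"dy":0.2,"dz":0,"grip":0},{"wx":0,"wy":0,"wz":0,"dx":0.75,"dy":0.2,"dz":0,"grip":0},{"wx":0,"wy":0,"wz":0,"dx":0.75,"dy":0.2,"dz":0,"grip":0},{"wx":0,"wy":0,"wz":0,"dx":0,"dy":0,"dz":0,"grip":0},{"wx":0,"wy":0,"wz":0,"dx":0,"dy":0,"dz":0,"grip":0}]'; python3 pp.py
python3 - <<'E'
from h import *
im,d=read_camera("top");np.savez("top1.npz",im=im,d=d)
s,_=read_camera("scene")
for n,g in(("top",im),("scene",s)):
    print(n,[(c,onz(n,c,.205).round(4)) for c,st in blobs(redmask(g)) if 230<c[0]<320 and 180<c[1]<240])
E
```

```text
clock: 8.33
tcp_pos: [0.469, 0.0919, 0.3292]
eef_rot: [0.594, 0.805, -0.0, -0.0]
wrist_force: [0.2, -0.5, -0.5]
width: 0.0004
8.3333 press xyz [-39.7 156.3] 329.2 F [ 0.2 -0.5 -0.5]
top []
scene [(array([250.1, 195.6]), array([[0.4782, 0.0606, 0.205 ]]))]
```

```bash
python3 -m creep '[{"wx":0,"wy":0,"wz":0,"dx":0,"dy":0,"dz":0.8,"grip":0},{"wx":0,"wy":0,"wz":0,"dx":0,"dy":0,"dz":0.8,"grip":0},{"wx":0,"wy":0,"wz":0,"dx":0,"dy":0,"dz":0.8,"grip":0},{"wx":0,"wy":0,"wz":0,"dx":0,"dy":0,"dz":0.8,"grip":0},{"wx":0,"wy":0,"wz":0,"dx":0,"dy":0,"dz":0,"grip":0},{"wx":0,"wy":0,"wz":0,"dx":-0.2,"dy":0,"dz":0,"grip":0},{"wx":0,"wy":0,"wz":0,"dx":-0.2,"dy":0,"dz":0,"grip":0},{"wx":0,"wy":0,"wz":0,"dx":-0.2,"dy":0,"dz":0,"grip":0},{"wx":0,"wy":0,"wz":0,"dx":-0.2,"dy":0,"dz":0,"grip":0},{"wx":0,"wy":0,"wz":0,"dx":-0.2,"dy":0,"dz":0,"grip":0},{"wx":0,"wy":0,"wz":0,"dx":-0.2,"dy":0,"dz":0,"grip":0},{"wx":0,"wy":0,"wz":0,"dx":-0.2,"dy":0,"dz":0,"grip":0},{"wx":0,"wy":0,"wz":0,"dx":-0.2,"dy":0,"dz":0,"grip":0},{"wx":0,"wy":0,"wz":0,"dx":0,"dy":0,"dz":0,"grip":0},{"wx":0,"wy":0,"wz":0,"dx":0,"dy":0,"dz":0,"grip":0},{"wx":0,"wy":0,"wz":0,"dx":0,"dy":0,"dz":0,"grip":0},{"wx":0,"wy":0,"wz":0,"dx":0,"dy":0,"dz":0,"grip":0}]'; python3 pp.py
python3 - <<'E'
from h import *
for n in("top","scene"):
    g,_=read_camera(n);print(n,[(c,onz(n,c,.212).round(4)) for c,st in blobs(redmask(g)) if 230<c[0]<320 and 180<c[1]<240])
E
```

```text
clock: 9.85
tcp_pos: [0.4875, 0.0304, 0.2014]
eef_rot: [0.594, 0.804, -0.0, -0.0]
wrist_force: [-0.8, 0.4, 0.1]
width: 0.0006
9.85 press xyz [-39.9  92.1] 201.4 F [-0.8  0.4  0.1]
top []
scene [(array([274.1, 205.4]), array([[ 0.504 , -0.0191,  0.212 ]]))]
```

```bash
python3 -m creep '[{"wx":0,"wy":0,"wz":0,"dx":0.2,"dy":0,"dz":0,"grip":0},{"wx":0,"wy":0,"wz":0,"dx":0,"dy":0,"dz":-1,"grip":0},{"wx":0,"wy":0,"wz":0,"dx":0,"dy":0,"dz":-1,"grip":0},{"wx":0,"wy":0,"wz":0,"dx":0,"dy":0,"dz":-1,"grip":0},{"wx":0,"wy":0,"wz":0,"dx":-0.75,"dy":-0.08,"dz":0,"grip":0},{"wx":0,"wy":0,"wz":0,"dx":-0.75,"dy":-0.08,"dz":0,"grip":0},{"wx":0,"wy":0,"wz":0,"dx":-0.75,"dy":-0.08,"dz":0,"grip":0},{"wx":0,"wy":0,"wz":0,"dx":0,"dy":0,"dz":0,"grip":0},{"wx":0,"wy":0,"wz":0,"dx":0,"dy":0,"dz":0,"grip":0},{"wx":0,"wy":0,"wz":0,"dx":0,"dy":0,"dz":0,"grip":0}]'; python3 pp.py;python3 look.py w8; python3 -c "
import cv2
a=cv2.imread('pics/w8.png');cv2.imwrite('pics/w8z.png',cv2.resize(a[60:280,200:400],None,fx=2.7,fy=2.7,interpolation=cv2.INTER_CUBIC))"
```

```text
clock: 10.78
tcp_pos: [0.5023, -0.0503, 0.3214]
eef_rot: [0.594, 0.804, 0.0, -0.0]
wrist_force: [0.9, -0.3, 0.1]
width: 0.0002
10.7833 press xyz [-49.2  10.5] 321.4 F [ 0.9 -0.3  0.1]
10.8333 [ 0.5023 -0.05    0.3215] [ 5.942e-01  8.043e-01  1.000e-04 -0.000e+00] [-0.   0.2 -0. ]
red [291.5 178.3] [ 20  20 306] [[ 0.5022 -0.0194  0.2234]] [[ 0.5029 -0.0207  0.213 ]]
red [426.7 368.1] [ 22  25 341] [[ 0.6732 -0.1473  0.2512]] [[ 0.7023 -0.172   0.213 ]]
```

View pics/w8z.png

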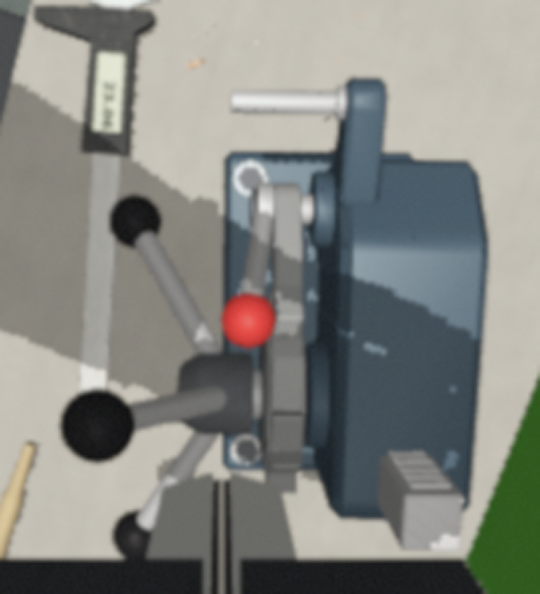

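The pawl lies along the wheel rim again, the ball is about 2 mm left of its first place, and the knob is near vertical. I'll check the pawl angle from two views, and the wheel angle.

```bash
python3 - <<'E'
from h import *
a=np.radians(16.95)
def pr(p):
    p=p*1000-[552.5,-46,0];return np.array([p[0]*np.cos(a)+p[1]*np.sin(a),-p[0]*np.sin(a)+p[1]*np.cos(a),p[2]]).round(1)
g,_=read_camera("scene");now=[c for c,s in blobs(redmask(g)) if 260<c[0]<290 and 190<c[1]<220][0];print(now)
for w,wp,sp in(("w2",[291.8,179.3],[274.8,205.6]),("w5",[281.6,191.4],[250.1,195.6]),("w8",[291.5,178.3],now)):
    i=camera_info("wrist");i['world_from_camera']=np.load(w+".npz")['T']
    p,e=tri("wrist",wp,"scene",sp,i);q=pr(p);print(w,q,e,"angle",np.arctan2(q[1]-75,q[2]-152.5)+np.arctan2(40,59.5))
print("knob",pr(onz("wrist",[200+97/2.7,60+424/2.7],.2335,i)[0]))
# moved things: compare start/now scene outside arm
z=np.load("scene0.npz")['im'];D=(cv2.absdiff(z,g).max(2)>60).astype(np.uint8)
print([(c,s[4]) for c,s in blobs(D[:, 180:],15)][:15])
E
```

```text
[274.1 205.2]
w2 [-40.   36.7 214.3] 0.0005644324809682888 angle 0.03706236273973784
w5 [-39.4 124.2 204.1] 0.00013618386208580856 angle 1.353464193416373
w8 [-40.   38.9 214.8] 0.00022388599436570252 angle 0.06669572991624317
knob [-88.    8.1 233.5]
[(array([94.4, 67.3]), np.int32(22)), (array([70.8, 79.1]), np.int32(52)), (array([113.4,  86.7]), np.int32(22)), (array([75.4, 91.8]), np.int32(32)), (array([93.6, 99.9]), np.int32(25)), (array([103.2, 111.7]), np.int32(284)), (array([ 55.2, 124.9]), np.int32(309)), (array([ 79.2, 106.9]), np.int32(15)), (array([ 87.9, 131.5]), np.int32(50)), (array([101.5, 130.4]), np.int32(96)), (array([125.3, 134.2]), np.int32(99)), (array([ 24.1, 139.7]), np.int32(17)), (array([111.2, 143.4]), np.int32(68)), (array([ 99.2, 148.9]), np.int32(28)), (array([ 77.1, 157.3]), np.int32(259))]
```

```bash
python3 -c "
from rig import *
print(close_job())"
```

```text
the job is handed in; nothing more can be done
None
```

I threw the pawl over onto its stop, pushed the wheel back one notch, then tipped the pawl back into that notch. The job was handed in at about 11 s of the 58 s allowed.

| Check | Measured | Required |
|---|---|---|
| Pawl when thrown over (two views) | 1.353 rad | above 1.15, stop at 1.35 |
| Wheel after the push (knob position) | 0.29 rad | 0.15 to 0.56 |
| Pawl at the end (two views) | 0.067 rad, error perhaps 0.04 | below 0.125 |
| Wheel at the end | 0.297 rad | 0.15 to 0.56 |

- **Pawl at the end:** it sits about 0.03 rad higher than its starting reading of 0.037, which fits the nose resting on a tooth's slope.
- **Forces:** the wrist force readings between moves were all under about 2 N. I did not record the peaks during the moves.
- **At hand-in:** the fingers were about 10 cm clear above the ball.
- **Not verified:** I did not measure the fitting under the ram or the loose things. No move was planned near any of them. The picture difference I ran to check for movement was inconclusive, as it flagged many areas that I did not look into.
- **Refused calls:** my first moves were refused because the rows left out some keys. Nothing moved, and I retyped them in full.

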